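# Unclip the coarse blade insert of the vegetable dicer for rinsing

### The arm

A 6-joint arm with a two-finger parallel gripper is mounted at the origin on a cart in front of the work surface, level with it; the furniture and walls round the work are solid. World frame = base frame: x ahead of the robot, y to its left, z up, the work surface at z = 0. Lengths are in m, angles in rad, forces in N, time in s.
With the tool pointing down it reaches from about 0.4 to 0.825 m from the base axis. Payload 7 kg.
Tool frame: the origin (TCP) lies between the finger pads, 19 mm behind the fingertips; this is the grasp point; z points along the fingers, y is the line along which they close (so a half turn about z gives the same grasp; the last joint's range is limited). The gripper opens to 88 mm and grips with 3 to 60 N. Pads are 19 mm wide; open, the fingers measure 130 mm over their backs; the gripper's body (78 mm by 193 mm) begins 47 mm behind the grasp point.
Start: joints at [1.438, 0.359, 0.012, 0, -1.224, -0.288], TCP at [0.276, 0.616, 0.245] pointing down, gripper open.
Joint ranges: [-3.07, 3.07], [-1.43, 2.12], [-1.02, 1.25], [-3.03, 1.67], [-3.05, -0], [-3.03, 3.03]. Speed limits (rad/s): [2.39, 2.39, 3.01, 3.14, 3.14, 3.14].

### API

Orientations are given as [roll, pitch, yaw] about the fixed x, y, z axes, in that order (R = Rz(yaw) Ry(pitch) Rx(roll)).
In Python, from station import arm gives the robot as it stands.
- The arm moves only by the tool servo_tool, never from a script. Its argument "deltas" is a list of rows, each a list of 7 numbers: the closure, from -1 (fully open) to 1 (shut), then the shift along the tool's x, y, z in mm, then the turn, a rotation vector about the tool's x, y, z in degrees. In form: [[gripper, x, y, z, ax, ay, az], ...]. A call has 1 to 20 rows; each row shifts and turns the commanded pose from where the row before left it, along the tool's axes as they then stand; what a row does not reach is not made up. A row lasts 1/12 s, in which the tool goes at most 41.7 mm and 7.16 degrees, less where a joint would pass 70% of its speed; a pose out of reach is approached as far as the arm can. A call is refused whole if a number of a shift passes 41.7 or a number of a turn 7.16, either way. A call with a gripper value outside its range is refused whole. The fingers move at their own pace and stop on an object; "squeeze" is the grip in N (left out, the last holds). Time passes only in rows, so rows that do not move let the fingers close. It gives the time, the measured TCP pose, the force, the opening and the grip force at its end, in the units of the state.
- arm.get_state(): the state, without advancing time (a new reading comes with each control period).
- arm.grab_frame(name): name is "scene" or "top" or "wrist"; returns a dict with "color" (384x512x3 uint8, red, green, blue), "K" (3x3 intrinsics, pixels), "position" and "orientation" of the camera in the world. Camera axes: x right, y down, z forward; pixel columns grow to the right and rows downward; lengths in m; the calibration is good to about 2 mm. A picture is of the moment at which its call begins. There is no depth.
- arm.job_done(): hands the job in; it is judged then, once.
Trained networks look in a picture, given as the dict that the camera call returned (one of the last four; its "shot" number tells which), for a name from the list of things; names that differ only in an ending like _2 or _b are one class to them, and where a whole thing is asked for, a point or a joint stands for the part that bears it (a point fixed in the world has none). Each returns a list of dicts, best first, with "conf" (0 to 1); they miss things now and then, are a little off and sometimes report something else, mostly with a low value. They report only what shows in the picture. A call takes as long as a camera call. They do not tell look-alikes from the thing itself.
- arm.recognise(query, picture): "at" ([x, y, z] in m, in the coordinates of the camera as it stood for that picture, good to about 4 mm: the middle of the surface that is visible of it).
The state is a dict: "t": time; "q": joint angles; "qd": joint speeds; "joint_efforts": joint torques, N m; "eef_pos": TCP position; "ee_rot": TCP orientation; "force": force on the tool from outside, world axes, zero at the start; "moment": the same for the moment, N m; "width": finger opening in m; "gripper_force": force on a finger pad.
Only numpy, scipy, OpenCV 4.12 (cv2) and the standard library are available. Lean on these libraries where they do the work, as an engineer would, in place of code of your own. Each camera call takes 0.05 s, during which the arm holds its last target. There are 200 camera calls.

### The job

The vegetable dicer is being cleaned. First take the garlic bulb off the blade insert it was left on (the one with the coarse grid) and set it down on the cutting board. Then squeeze that insert's two upright catches together, lift the insert straight out of its well and finish holding it up, level and still squeezed, about 10 cm clear above the dicer so that it drips into the box: do not put it down or let go. Leave the fine insert clipped in and everything else where it is.

Things in the scene. Friction and masses are not known exactly. Their poses are not given: they have to be found in the camera images.
- dicer: Vegetable dicer: clear box, 128 x 240 mm, fixed on suction feet, with a grey frame whose flat top is 82 mm above the worktop. Origin: centre of its underside; y runs along the 240 mm side, x across. Two wells, 64 (x) by 86 mm (y), open into the box, at y = +49 and -49 mm; either insert may be in either.
- coarse_insert: Insert with the coarse steel grid (12.5 mm squares), white plastic, 62 x 83 mm, 0.18 kg, about 1 mm play in its well; axes parallel to the dicer's. Origin: middle of its underside, 72 mm above the worktop when seated; grid top 6.5 mm above that. A finger catch stands on each x side; its hook, 5 to 12 mm below the origin, holds under the frame until pressed in.
- coarse_insert_grip (a point): Point in the middle between the coarse insert's two catches, 34 mm above its origin and 24 mm above the dicer frame's top: the place for the TCP of a gripper pointing down that closes along the insert's x axis (fingertips then stay about 5 mm above the frame). Axes as the insert's.
- coarse_insert_front_tab (a point): Middle of the outer face of the coarse insert's -x catch: an upright tab 30 mm wide (y), 4.5 mm thick, standing 10 to 42 mm above the insert's origin (frame top at 10). Outer faces of the two tabs are 66 mm apart when out, 52 mm when both are fully pressed in; clear gap between them when out 57 mm.
- coarse_insert_back_tab (a point): The same point of the catch on its +x side.
- coarse_insert_front (a joint): Travel of the -x side catch towards the middle (m): 0 out and hooked, 0.007 fully pressed in; its hook is free from about 0.005. Springs back; takes about 3 N to start and 8 N at the end.
- coarse_insert_back (a joint): The same for the +x side catch.
- fine_insert: Fine blade insert in the other well: the same shape, catches and origin, but its grid has about 6 mm squares. To stay clipped in.
- garlic: Garlic bulb, 48 x 50 mm and 51 mm high with a flat root end down and the neck up, widest about 20 mm above its underside, 24 g. Origin: centre of its underside. It stands on the coarse insert's grid between the two catches (little room there along x, free along y).
- board: White cutting board lying on the worktop, 235 mm (its x) by 333 mm (its y), 12 mm thick, fixed. Origin: centre of its underside.
- dicer_lid: The dicer's pusher lid, 128 x 240 mm, lying on the worktop to the right of the dicer with its studs up, 20 mm high, loose. Origin: centre of its underside. To be left alone.
- onion: Brown onion, 78 mm wide, 85 mm high, loose, behind the work. Origin: centre of its underside. To be left alone.
- spoon: Steel spoon 199 mm long lying behind the dicer, loose. To be left alone.
Not all that is in view belongs to the job. Leave any orange or red look-alike of the garlic alone.

How it is judged:
On the way, in this order (a step that is already met when the one before it is completed fails the run):
1. the garlic stands on the cutting board, let go and at rest, while the coarse insert is still in its well (x of garlic in the frame of board between -0.11 and 0.11 m and y of garlic in the frame of board between -0.16 and 0.16 m and contact force between garlic and board above 0.05 N and contact force between garlic and the fingers below 0.01 N and linear speed of garlic below 0.03 m/s and z of coarse_insert in the frame of dicer below 0.077 m), for 0.2 s.
2. the coarse insert is lifted out of its well with both catches pressed in (z of coarse_insert in the frame of dicer between 0.15 and 0.3 m and horizontal distance between coarse_insert and dicer below 0.14 m and angle between coarse_insert's own z axis and vertical below 0.3 rad and value of joint each of coarse_insert_front, coarse_insert_back above 0.004 m and contact force between coarse_insert and the fingers above 2 N and contact force between coarse_insert and dicer below 0.05 N), for 0.2 s.
At the end, for the whole second after the job is handed in: The fingers hold the coarse insert by its catches, each pressed in 4 mm or more, at rest, tilted under 0.3 rad, within 14 cm of the dicer's middle, its origin 150 to 300 mm above the worktop, clear of the dicer. The garlic rests on the board, let go. The fine insert is still in its well (all of step 2 and x of garlic in the frame of board between -0.11 and 0.11 m and y of garlic in the frame of board between -0.16 and 0.16 m and contact force between garlic and board above 0.05 N and contact force between garlic and the fingers below 0.01 N and linear speed of garlic below 0.03 m/s and linear speed of coarse_insert below 0.05 m/s and z of fine_insert in the frame of dicer below 0.077 m and distance of fine_insert from where it was at the start of the episode below 0.015 m); the arm keeps its last pose, push and grip.
It fails at once if the garlic is dropped or thrown from a height (height (world z) of garlic above 0.12 m and contact force between garlic and anything else below 0.001 N).
It fails at once if the fine insert is pulled out of place (distance of fine_insert from where it was at the start of the episode above 0.015 m).
It fails at once if the lid, onion or spoon is pushed more than 3 cm (distance of any of dicer_lid, onion, spoon from where it was at the start of the episode above 0.03 m).
It also fails if it takes over 54 s, if anything falls off the work surface, if the arm or the gripper's body presses on something with over 40 N, if the wrist force passes 120 N, or if a joint passes its speed limit or range.

## Working session

There is one attempt and no reset: what is moved stays moved. The work goes in short steps, Python scripts to look and compute and a tool call to move; the robot and the scene stay as the last step left them, time stands still between calls to the robot, and variables do not carry over. Pictures are saved under pics/ and viewed, at most 10 in all, crops included, and the job is handed in when it is done.

Besides the shell and the picture viewer there is one more tool, called after "Request:" by a JSON object that holds its "fn" and its "kwargs", one argument or row to a line. servo_tool: Moves the arm, as the interface text tells. Its arguments: {"type":"object","properties":{"deltas":{"type":"array","items":{"type":"array","items":{"type":"number"}}},"squeeze":{"type":"number"}},"required":["deltas"]}

```bash
mkdir -p pics
cat > h.py <<'E'
import numpy as np, cv2
from station import arm
from scipy.spatial.transform import Rotation as R
def rot(o):
    o=np.array(o,float)
    return o if o.shape==(3,3) else (R.from_euler('xyz',o).as_matrix() if o.size==3 else R.from_quat(o).as_matrix())
def world(f,p): return rot(f["orientation"])@np.array(p)+np.array(f["position"])
def pix(f,w):
    c=rot(f["orientation"]).T@(np.array(w)-np.array(f["position"])); u=np.array(f["K"])@c; return u[:2]/u[2]
def onz(f,uv,z):
    d=rot(f["orientation"])@np.linalg.inv(np.array(f["K"]))@np.array([uv[0],uv[1],1.]); p=np.array(f["position"]); return p+d*(z-p[2])/d[2]
def save(f,n,crop=None,s=1):
    im=f["color"][...,::-1]
    if crop: a,b,c,d=crop; im=im[b:d,a:c]
    cv2.imwrite("pics/"+n,cv2.resize(im,None,fx=s,fy=s,interpolation=cv2.INTER_CUBIC))
def look(f,names):
    for n in names:
        for r in arm.recognise(n,f)[:3]:
            w=world(f,r["at"]); print(n,round(r["conf"],2),w.round(3),pix(f,w).round(0))
E
python3 - <<'E'
from h import *
s=arm.get_state(); print(s)
N=["dicer","coarse_insert","coarse_insert_front_tab","coarse_insert_back_tab","fine_insert","garlic","board"]
for c in ["top","scene"]:
    f=arm.grab_frame(c); print(c,f["position"],f["orientation"]); save(f,c+"0.png",s=1.5); look(f,N)
E
```

```text
{'t': 0.0, 'q': array([ 1.43809498e+00,  3.59382514e-01,  1.10368747e-02, -3.76460959e-04,
       -1.22408498e+00, -2.88110480e-01]), 'qd': array([-2.51614309e-04,  4.73966944e-05, -7.65099677e-04,  2.40144710e-05,
       -4.33697712e-04,  8.88434767e-04]), 'joint_efforts': array([ 7.74443815e-04, -5.82715023e+01,  2.93069440e+01,  6.99770004e+00,
        7.04184640e-03, -1.57168733e-04]), 'eef_pos': array([0.27555715, 0.61567772, 0.24441117]), 'ee_rot': array([ 3.13992516e+00, -1.25109702e-04, -4.20939936e-01]), 'force': array([-0.17184948,  0.29460658,  0.36454442]), 'moment': array([ 0.0110517 ,  0.03551358, -0.01399223]), 'gripper_force': 0.0, 'width': 0.08768462155991136}
top [ 0.46048847 -0.09255037  1.27614412] [-3.01232566  0.02205701 -1.58840076]
coarse_insert 0.53 [ 0.484 -0.128  0.08 ] [281. 235.]
coarse_insert_front_tab 0.63 [ 0.73  -0.031  0.052] [245. 152.]
fine_insert 0.62 [ 0.463 -0.033  0.08 ] [247. 243.]
garlic 0.65 [ 0.506 -0.276  0.034] [331. 227.]
garlic 0.54 [ 0.452 -0.35   0.034] [357. 245.]
garlic 0.48 [ 0.556 -0.344  0.034] [354. 210.]
board 0.59 [0.518 0.266 0.012] [148. 227.]
scene [ 0.00610796 -0.81158512  0.91680679] [-2.27474556 -0.01340633 -0.65243762]
dicer 0.83 [ 0.447 -0.122  0.081] [238. 231.]
coarse_insert 0.79 [ 0.483 -0.141  0.074] [252. 231.]
coarse_insert_back_tab 0.43 [ 0.517 -0.124  0.106] [258. 215.]
fine_insert 0.61 [ 0.47  -0.039  0.078] [229. 213.]
garlic 0.77 [ 0.549 -0.353  0.031] [317. 276.]
garlic 0.52 [ 0.481 -0.145  0.108] [252. 224.]
garlic 0.48 [ 0.505 -0.286  0.026] [289. 270.]
board 0.58 [0.51  0.251 0.009] [194. 178.]
```

View pics/top0.png

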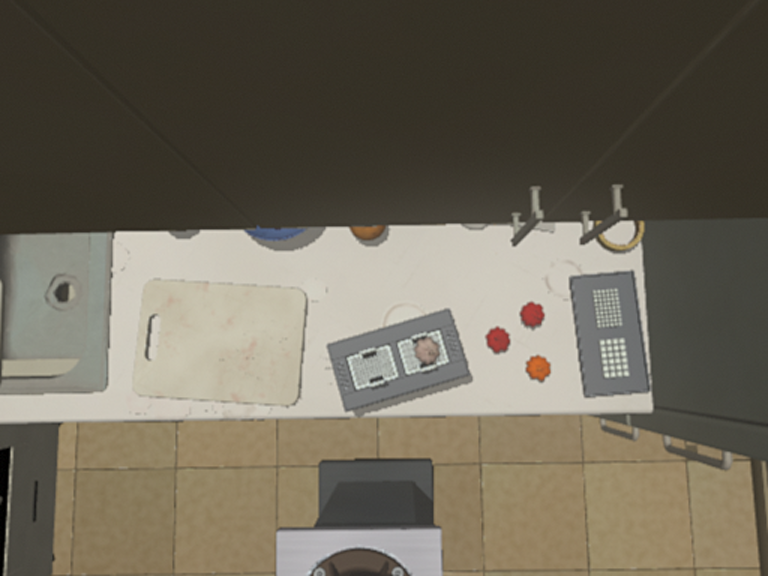

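View pics/scene0.png

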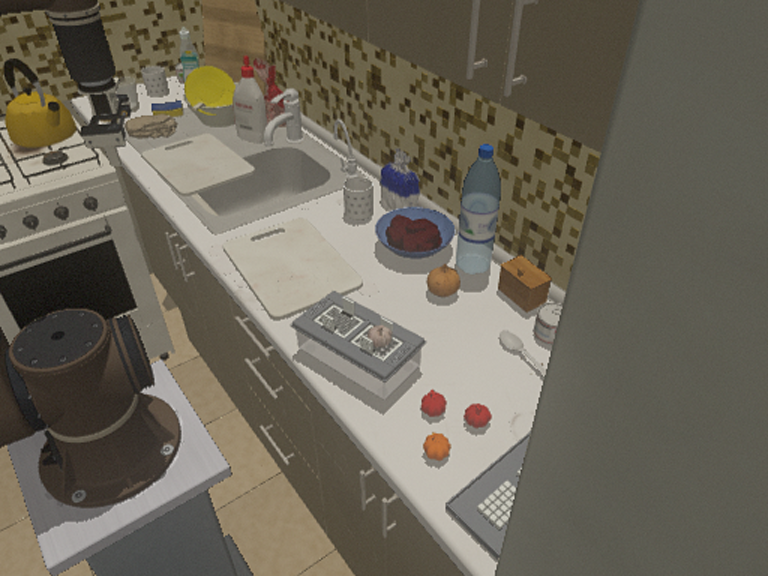

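Garlic look-alikes in the top picture (768 px): white bulb on the coarse grid at (426,350), red at (498,340) and (532,314), orange at (538,368). I choose the white bulb, on the right-hand grid of the dicer; the lid's stud pattern at (614,355) is not an insert. I'll take one close crop and work out the dicer's pose.

Run:
```python
from h import *
f=arm.grab_frame("top"); save(f,"crop1.png",(210,195,325,280),6)
im=f["color"].astype(int); 
hsv=cv2.cvtColor(f["color"],cv2.COLOR_RGB2HSV)
g=cv2.cvtColor(f["color"],cv2.COLOR_RGB2GRAY)
m=((g>70)&(g<150)&(hsv[...,1]<60)).astype(np.uint8); m2=np.zeros_like(m); m2[195:280,210:325]=m[195:280,210:325]
m2=cv2.morphologyEx(m2,cv2.MORPH_CLOSE,np.ones((3,3)));m2=cv2.morphologyEx(m2,cv2.MORPH_OPEN,np.ones((3,3)))
c=max(cv2.findContours(m2,0,1)[0],key=cv2.contourArea); w=np.array([onz(f,p[0],0.082)[:2] for p in c])
r=cv2.minAreaRect((w*1000).astype(np.float32)); print(r, cv2.boxPoints(r).round(0).tolist())
ctr=np.array(r[0])/1000
print(pix(f,[*ctr,.082]))
```

```text
((465.39093017578125, -86.68917846679688), (149.04153442382812, 243.30099487304688), 15.700798034667969) [[361.0, 10.0], [427.0, -224.0], [570.0, -184.0], [504.0, 51.0]]
[266.16482222 242.33256619]
```

View pics/crop1.png

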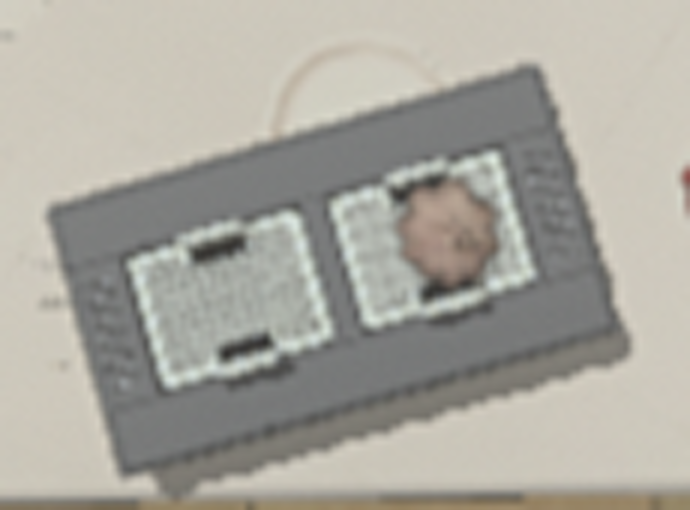

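The crop shows the white bulb at about (450,235) on the right insert, whose grid is visibly coarser than the left one. The right insert is therefore the coarse one, and the dicer yaw is about 15.7°. Moving above it.

Request:
{"fn": "servo_tool", "kwargs": {
  "deltas": [
    [-1,24.8,29.8,0,0,0,0],
    [-1,24.8,29.8,0,0,0,0],
    [-1,24.8,29.8,0,0,0,0],
    [-1,24.8,29.8,0,0,0,0],
    [-1,24.8,29.8,0,0,0,0],
    [-1,24.8,29.8,0,0,0,0],
    [-1,24.8,29.8,0,0,0,0],
    [-1,24.8,29.8,0,0,0,0],
    [-1,24.8,29.8,0,0,0,0],
    [-1,24.8,29.8,0,0,0,0],
    [-1,24.8,29.8,0,0,0,0],
    [-1,24.8,29.8,0,0,0,0],
    [-1,24.8,29.8,0,0,0,0],
    [-1,24.8,29.8,0,0,0,0],
    [-1,24.8,29.8,0,0,0,0],
    [-1,24.8,29.8,0,0,0,0],
    [-1,24.8,29.8,0,0,0,0],
    [-1,24.8,29.8,0,0,0,0],
    [-1,24.8,29.8,0,0,0,0],
    [-1,24.8,29.8,0,0,0,0]
  ]
}}

```text
t: 2.52
eef_pos: [0.4852, -0.1326, 0.2458]
ee_rot: [-3.141, -0.001, -0.421]
force: [1.9, 0.7, 0.2]
width: 0.0875
gripper_force: 0.0
```

Request:
{"fn": "servo_tool", "kwargs": {
  "deltas": [
    [-1,0,0,0,0,0,-6.65],
    [-1,0,0,0,0,0,-6.65],
    [-1,0,0,0,0,0,-6.65],
    [-1,0,0,0,0,0,-6.65],
    [-1,0,0,0,0,0,-6.65],
    [-1,0,0,0,0,0,-6.65],
    [-1,0,0,0,0,0,0],
    [-1,0,0,0,0,0,0]
  ]
}}

```text
t: 3.18
eef_pos: [0.485, -0.1306, 0.2455]
ee_rot: [3.142, -0.0, 0.272]
force: [0.6, 1.4, 1.3]
width: 0.0879
gripper_force: 0.0
```

Run:
```python
from h import *
s=arm.get_state(); print(s["eef_pos"],s["ee_rot"],s["q"])
f=arm.grab_frame("wrist"); print(f["position"],f["orientation"]); save(f,"w1.png",s=1.5)
look(f,["coarse_insert","coarse_insert_front_tab","coarse_insert_back_tab","fine_insert","garlic"])
```

```text
[ 0.48500798 -0.1305632   0.24549266] [ 3.14151480e+00 -2.69925602e-04  2.71909390e-01] [ 1.28876899e-01  7.17106724e-02 -3.60346023e-01  4.24924446e-05
 -1.13846136e+00  1.71381101e+00]
[ 0.55704708 -0.11108973  0.38518912] [ 2.86270970e+00  7.45728212e-05 -1.29839183e+00]
coarse_insert 0.63 [ 0.485 -0.127  0.081] [253. 180.]
coarse_insert 0.42 [0.522 0.152 0.013] [46. 80.]
coarse_insert 0.36 [ 0.744 -0.35   0.004] [491.  10.]
coarse_insert_front_tab 0.81 [ 0.455 -0.138  0.106] [255. 214.]
coarse_insert_back_tab 0.59 [ 0.513 -0.119  0.114] [252. 159.]
coarse_insert_back_tab 0.33 [0.524 0.151 0.01 ] [49. 79.]
garlic 0.91 [ 0.493 -0.139  0.112] [266. 183.]
garlic 0.79 [ 0.556 -0.344  0.034] [433. 163.]
garlic 0.73 [ 0.461 -0.338  0.027] [396. 227.]
```

View pics/w1.png

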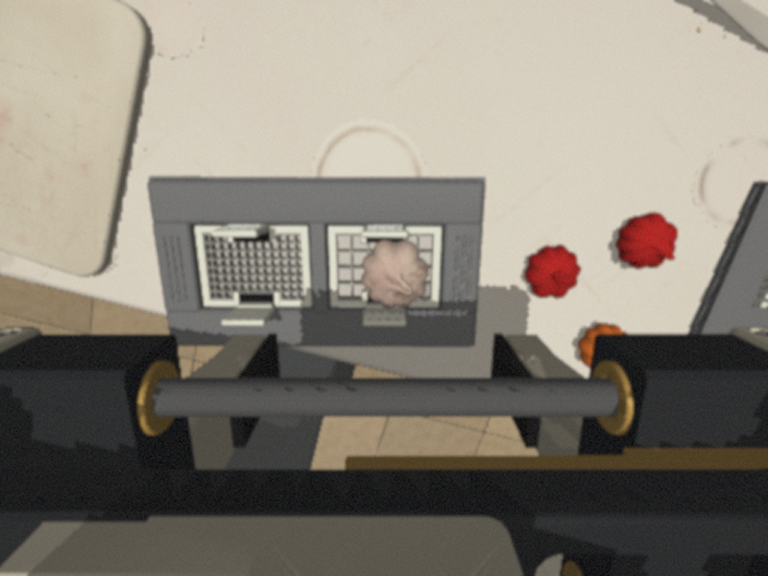

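The wrist view shows the garlic at (395,272), between the coarse insert's tabs at (384,230) and (384,316). The tool's yaw matches the dicer's to within about a degree. I'll compute the offsets next.

Run:
```python
from h import *
f=arm.grab_frame("wrist")
P=lambda u,v,z:onz(f,(u/1.5,v/1.5),z)
a,b=P(150,178.5,.082),P(484,179.5,.082); d=a-b; print("edge",a,b,np.hypot(*d[:2]),np.degrees(np.arctan2(-d[0],d[1])))
c,e=P(192,226,.082),P(442,226,.082); d=c-e; print("inserts",np.degrees(np.arctan2(-d[0],d[1])),np.hypot(*d[:2]))
psi=.2719; M=np.array([[np.cos(psi),np.sin(psi)],[np.sin(psi),-np.cos(psi)]]).T  # cols tool x,y
T=arm.get_state()["eef_pos"][:2]
M=np.array([[np.cos(psi),np.sin(psi)],[np.sin(psi),-np.cos(psi)]])
hsv=cv2.cvtColor(f["color"],cv2.COLOR_RGB2HSV)
fr=lambda n,p:print(n,p.round(4),"tool xy mm",(M@(p[:2]-T)*1000).round(1))
fr("garlic",P(395,272,.104)); fr("tabback",P(384,230,.114)); fr("tabfront",P(384,314,.110));fr("ins L",P(328,260,.082));fr("ins R",P(442,260,.082)); fr("frame L",b*1.0)
fr("frame a",a)
fr("backtab net",np.array([.513,-.119,.114])); fr("fronttab net",np.array([.455,-.138,.106])); fr("garlic net",np.array([.493,-.139,.112]))
```

```text
edge [0.50487387 0.04530835 0.082     ] [ 0.56772465 -0.18013055  0.082     ] 0.23403614922949567 15.578096476814865
inserts 15.745002262779048 0.18060593458777183
garlic [ 0.4918 -0.1366  0.104 ] tool xy mm [4.9 7.7]
tabback [ 0.5191 -0.1211  0.114 ] tool xy mm [35.3  0. ]
tabfront [ 0.4622 -0.1371  0.11  ] tool xy mm [-23.8   0.2]
ins L [ 0.482  -0.0885  0.082 ] tool xy mm [  8.4 -41.3]
ins R [ 0.5048 -0.1695  0.082 ] tool xy mm [ 8.6 42.9]
frame L [ 0.5677 -0.1801  0.082 ] tool xy mm [66.3 70. ]
frame a [0.5049 0.0453 0.082 ] tool xy mm [  66.3 -164. ]
backtab net [ 0.513 -0.119  0.114] tool xy mm [30.  -3.6]
fronttab net [ 0.455 -0.138  0.106] tool xy mm [-30.9  -0.9]
garlic net [ 0.493 -0.139  0.112] tool xy mm [ 5.4 10.3]
```

Request:
{"fn": "servo_tool", "kwargs": {
  "deltas": [
    [-1,3,8,20,0,0,0],
    [-1,0,0,30,0,0,0],
    [-1,0,0,30,0,0,0],
    [-1,0,0,25,0,0,0],
    [-1,0,0,20,0,0,0],
    [-1,0,0,14,0,0,0],
    [-1,0,0,0,0,0,0],
    [-1,0,0,0,0,0,0]
  ]
}}

```text
t: 4.2
eef_pos: [0.4898, -0.1375, 0.1061]
ee_rot: [-3.142, 0.002, 0.275]
force: [0.9, 0.8, 1.1]
width: 0.0878
gripper_force: 0.0
```

Request:
{"fn": "servo_tool", "kwargs": {
  "deltas": [
    [1,0,0,0,0,0,0],
    [1,0,0,0,0,0,0],
    [1,0,0,0,0,0,0],
    [1,0,0,0,0,0,0],
    [1,0,0,0,0,0,0],
    [1,0,0,0,0,0,0],
    [1,0,0,0,0,0,0],
    [1,0,0,0,0,0,0]
  ],
  "squeeze": 6
}}

```text
t: 4.87
eef_pos: [0.4902, -0.1374, 0.1065]
ee_rot: [3.141, -0.0, 0.276]
force: [-0.9, -0.4, 1.3]
width: 0.0472
gripper_force: 6.0
```

Request:
{"fn": "servo_tool", "kwargs": {
  "deltas": [
    [1,0,0,-10,0,0,0],
    [1,0,0,-20,0,0,0],
    [1,0,0,-20,0,0,0],
    [1,0,0,-10,0,0,0],
    [1,5.2,-16.6,0,0,0,0],
    [1,10.4,-33.2,0,0,0,0],
    [1,10.4,-33.2,0,0,0,0],
    [1,10.4,-33.2,0,0,0,0],
    [1,10.4,-33.2,0,0,0,0],
    [1,10.4,-33.2,0,0,0,0],
    [1,10.4,-33.2,0,0,0,0],
    [1,10.4,-33.2,0,0,0,0],
    [1,10.4,-33.2,0,0,0,0],
    [1,10.4,-33.2,0,0,0,0],
    [1,5.2,-16.6,0,0,0,0],
    [1,0,0,0,0,0,0],
    [1,0,0,0,0,0,0]
  ]
}}

```text
t: 6.28
eef_pos: [0.4995, 0.2111, 0.1661]
ee_rot: [3.141, 0.001, 0.277]
force: [0.1, -0.4, -0.2]
width: 0.0471
gripper_force: 6.0
```

Run:
```python
from h import *
f=arm.grab_frame("top"); s=arm.get_state(); print(s["eef_pos"],s["width"]); save(f,"t2.png",(70,160,330,300),2.5)
print(pix(f,[*s["eef_pos"][:2],.012]))
look(f,["garlic","board"])
```

```text
[0.49942745 0.21018959 0.16614181] 0.046769867613281446
[166.5078538  232.70097941]
garlic 0.75 [ 0.453 -0.352  0.034] [358. 245.]
garlic 0.7 [ 0.508 -0.281  0.032] [333. 226.]
garlic 0.57 [ 0.556 -0.344  0.03 ] [353. 210.]
board 0.75 [0.509 0.214 0.014] [165. 230.]
```

View pics/t2.png

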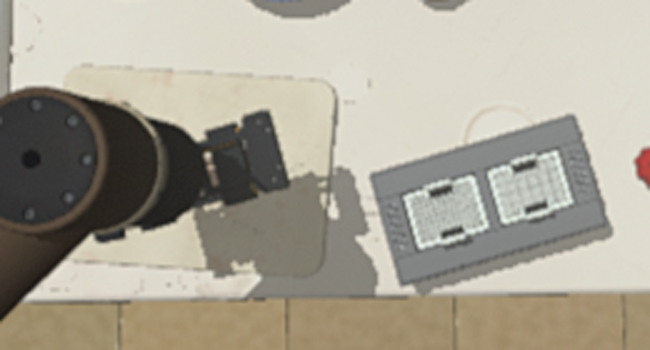

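The crop shows both inserts still seated, with the coarse grid bare at (530,187), and the gripper over the board at about (240,180). Lowering.

Request:
{"fn": "servo_tool", "kwargs": {
  "deltas": [
    [1,0,0,20,0,0,0],
    [1,0,0,30,0,0,0],
    [1,0,0,30,0,0,0],
    [1,0,0,25,0,0,0],
    [1,0,0,12,0,0,0],
    [1,0,0,5,0,0,0],
    [1,0,0,0,0,0,0],
    [1,0,0,1,0,0,0],
    [1,0,0,1,0,0,0],
    [1,0,0,1,0,0,0],
    [1,0,0,0,0,0,0]
  ]
}}

```text
t: 7.35
eef_pos: [0.5002, 0.2106, 0.0421]
ee_rot: [-3.141, -0.001, 0.276]
force: [-0.3, 1.2, 0.0]
width: 0.0472
gripper_force: 6.0
```

Request:
{"fn": "servo_tool", "kwargs": {
  "deltas": [
    [1,0,0,0.7,0,0,0],
    [1,0,0,0.7,0,0,0],
    [1,0,0,0.7,0,0,0],
    [1,0,0,0,0,0,0],
    [1,0,0,0,0,0,0]
  ]
}}

```text
t: 7.77
eef_pos: [0.5, 0.2106, 0.0398]
ee_rot: [-3.141, -0.001, 0.276]
force: [-1.7, -0.6, 5.5]
width: 0.0468
gripper_force: 6.0
```

Request:
{"fn": "servo_tool", "kwargs": {
  "deltas": [
    [1,0,0,0.6,0,0,0],
    [1,0,0,0.6,0,0,0],
    [1,0,0,0,0,0,0],
    [1,0,0,0,0,0,0]
  ]
}}

```text
t: 8.1
eef_pos: [0.5002, 0.2106, 0.0389]
ee_rot: [-3.141, -0.001, 0.276]
force: [-0.9, -1.4, 6.6]
width: 0.0468
gripper_force: 6.0
```

Contact at 5–6 N. Releasing and rising.

Request:
{"fn": "servo_tool", "kwargs": {
  "deltas": [
    [1,0,0,-0.8,0,0,0],
    [0.3,0,0,0,0,0,0],
    [0,0,0,0,0,0,0],
    [-0.5,0,0,0,0,0,0],
    [-1,0,0,0,0,0,0],
    [-1,0,0,0,0,0,0],
    [-1,0,0,0,0,0,0],
    [-1,0,0,-10,0,0,0],
    [-1,0,0,-25,0,0,0],
    [-1,0,0,-40,0,0,0],
    [-1,0,0,-40,0,0,0],
    [-1,0,0,-40,0,0,0],
    [-1,0,0,-15,0,0,0],
    [-1,0,0,0,0,0,0],
    [-1,0,0,0,0,0,0]
  ]
}}

```text
t: 9.35
eef_pos: [0.5, 0.2107, 0.2108]
ee_rot: [-3.14, -0.003, 0.276]
force: [-1.0, 0.8, -0.5]
width: 0.0876
gripper_force: 0.0
```

Run:
```python
from h import *
s=arm.get_state(); print(s["t"],s["eef_pos"],s["ee_rot"],s["q"])
f=arm.grab_frame("wrist"); look(f,["garlic"]); save(f,"w2.png")
```

```text
9.35 [0.50004834 0.21067395 0.2108394 ] [-3.13990580e+00 -2.95319317e-03  2.75550370e-01] [ 7.59936550e-01  1.66019386e-01 -3.33404680e-01 -1.34214296e-04
 -1.06797330e+00  1.08647712e+00]
```

View pics/w2.png

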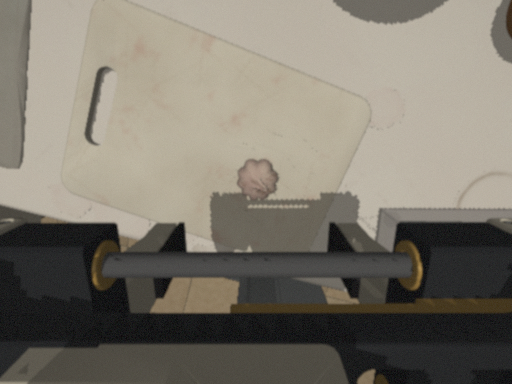

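The garlic stands on the board at (257,178), let go. Back to the coarse insert with a quarter turn.

Request:
{"fn": "servo_tool", "kwargs": {
  "deltas": [
    [-1,-10.5,32.5,0,0,0,0],
    [-1,-10.5,32.5,0,0,0,0],
    [-1,-10.5,32.5,0,0,0,0],
    [-1,-10.5,32.5,0,0,0,0],
    [-1,-10.5,32.5,0,0,0,0],
    [-1,-10.5,32.5,0,0,0,0],
    [-1,-10.5,32.5,0,0,0,0],
    [-1,-10.5,32.5,0,0,0,0],
    [-1,-10.5,32.5,0,0,0,0],
    [-1,-10.5,32.5,0,0,0,0]
  ]
}}

```text
t: 10.28
eef_pos: [0.4861, -0.1326, 0.2077]
ee_rot: [-3.141, 0.003, 0.276]
force: [1.5, 0.8, -0.0]
width: 0.0874
gripper_force: 0.0
```

Request:
{"fn": "servo_tool", "kwargs": {
  "deltas": [
    [-1,0,0,0,0,0,6.93],
    [-1,0,0,0,0,0,6.93],
    [-1,0,0,0,0,0,6.93],
    [-1,0,0,0,0,0,6.93],
    [-1,0,0,0,0,0,6.93],
    [-1,0,0,0,0,0,6.93],
    [-1,0,0,0,0,0,6.93],
    [-1,0,0,0,0,0,6.93],
    [-1,0,0,0,0,0,6.93],
    [-1,0,0,0,0,0,6.93],
    [-1,0,0,0,0,0,6.93],
    [-1,0,0,0,0,0,6.93],
    [-1,0,0,0,0,0,6.93],
    [-1,0,0,0,0,0,0],
    [-1,0,0,0,0,0,0]
  ]
}}

```text
t: 11.53
eef_pos: [0.4866, -0.131, 0.2078]
ee_rot: [3.139, 0.0, -1.293]
force: [-0.3, -0.6, 0.4]
width: 0.0875
gripper_force: 0.0
```

Run:
```python
from h import *
s=arm.get_state(); print(s["t"],s["eef_pos"],s["ee_rot"])
f=arm.grab_frame("wrist"); save(f,"w3.png",s=1.5); print(f["position"])
look(f,["coarse_insert","coarse_insert_front_tab","coarse_insert_back_tab"])
M=R.from_euler('xyz',s["ee_rot"]).as_matrix()
for u,v in [(0,0)]: pass
for y in (-33,-28.5,28.5,33):
    for dz in (103-211,114-211):
        w=np.array([0,0,dz]); p=s["eef_pos"]+M@np.array([0,y/1000,0])+np.array([0,0,dz/1000+ .211-s["eef_pos"][2]]); print(y,dz,(pix(f,p)*1.5).round(0))
```

```text
11.5333 [ 0.48662979 -0.13098173  0.2078329 ] [ 3.13938786e+00  4.47429808e-04 -1.29302914e+00]
[ 0.50770148 -0.20313868  0.34749251]
coarse_insert 0.75 [ 0.486 -0.131  0.081] [257. 190.]
coarse_insert_front_tab 0.78 [ 0.458 -0.14   0.111] [291. 198.]
coarse_insert_back_tab 0.53 [ 0.51  -0.119  0.112] [228. 204.]
coarse_insert_back_tab 0.42 [ 0.487 -0.133  0.078] [257. 187.]
-33 -108 [331. 294.]
-33 -97 [328. 300.]
-28.5 -108 [338. 294.]
-28.5 -97 [336. 300.]
28.5 -108 [431. 295.]
28.5 -97 [434. 300.]
33 -108 [439. 295.]
33 -97 [441. 300.]
```

View pics/w3.png

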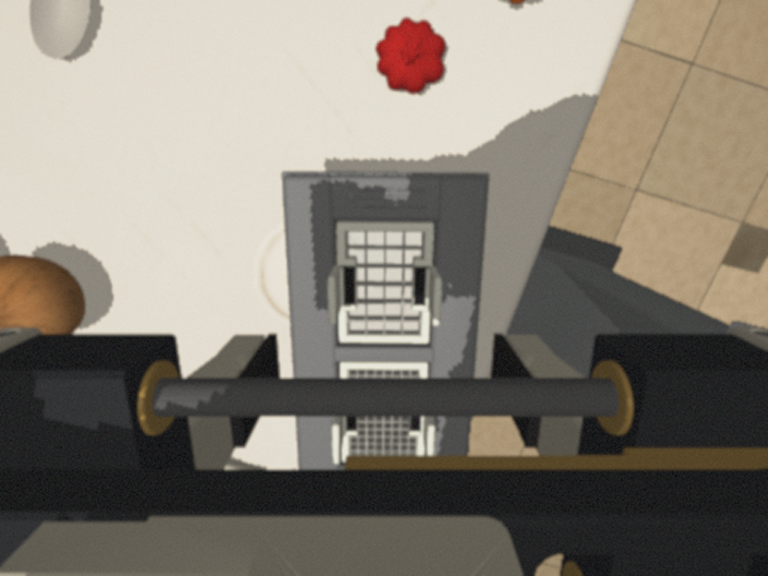

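The tabs appear at x 328–344 and 424–441, against a prediction of 328 and 441, so the grip is centred. Descending and squeezing.

Request:
{"fn": "servo_tool", "kwargs": {
  "deltas": [
    [-1,1,0,20,0,0,0.3],
    [-1,0,0,30,0,0,0],
    [-1,0,0,25,0,0,0],
    [-1,0,0,15,0,0,0],
    [-1,0,0,8,0,0,0],
    [-1,0,0,4,0,0,0],
    [-1,0,0,0,0,0,0],
    [-1,0,0,0,0,0,0]
  ]
}}

```text
t: 12.4
eef_pos: [0.4881, -0.1319, 0.1076]
ee_rot: [-3.141, -0.0, -1.301]
force: [-0.5, 0.1, 0.6]
width: 0.0878
gripper_force: 0.0
```

Request:
{"fn": "servo_tool", "kwargs": {
  "deltas": [
    [1,0,0,0,0,0,0],
    [1,0,0,0,0,0,0],
    [1,0,0,0,0,0,0],
    [1,0,0,0,0,0,0],
    [1,0,0,0,0,0,0],
    [1,0,0,0,0,0,0],
    [1,0,0,0,0,0,0],
    [1,0,0,0,0,0,0],
    [1,0,0,0,0,0,0]
  ],
  "squeeze": 22
}}

```text
t: 13.15
eef_pos: [0.4878, -0.132, 0.1076]
ee_rot: [-3.141, -0.0, -1.302]
force: [-2.2, 1.6, 7.4]
width: 0.0514
gripper_force: 22.0
```

Request:
{"fn": "servo_tool", "kwargs": {
  "deltas": [
    [1,0,0,-2,0,0,0],
    [1,0,0,-3,0,0,0],
    [1,0,0,-5,0,0,0],
    [1,0,0,-5,0,0,0],
    [1,0,0,-5,0,0,0],
    [1,0,0,0,0,0,0]
  ]
}}

```text
t: 13.65
eef_pos: [0.4881, -0.1319, 0.1281]
ee_rot: [-3.14, -0.0, -1.302]
force: [0.2, 0.0, -1.4]
width: 0.0511
gripper_force: 22.0
```

The force is about the insert's weight, so it came free. Raising.

Request:
{"fn": "servo_tool", "kwargs": {
  "deltas": [
    [1,0,0,-8,0,0,0],
    [1,0,0,-12,0,0,0],
    [1,0,0,-15,0,0,0],
    [1,0,0,-15,0,0,0],
    [1,0,0,-15,0,0,0],
    [1,0,0,-15,0,0,0],
    [1,0,0,-12,0,0,0],
    [1,0,0,-8,0,0,0],
    [1,0,0,0,0,0,0],
    [1,0,0,0,0,0,0],
    [1,0,0,0,0,0,0],
    [1,0,0,0,0,0,0],
    [1,0,0,0,0,0,0],
    [1,0,0,0,0,0,0],
    [1,0,0,0,0,0,0]
  ]
}}

```text
t: 14.9
eef_pos: [0.4874, -0.1319, 0.2265]
ee_rot: [3.141, 0.0, -1.302]
force: [-0.2, 0.8, -3.0]
width: 0.0515
gripper_force: 22.0
```

Run:
```python
from h import *
f=arm.grab_frame("scene"); look(f,["coarse_insert","fine_insert","garlic"]); save(f,"s4.png",(100,90,340,290),3.2)
```

```text
coarse_insert 0.71 [ 0.496 -0.142  0.191] [256. 199.]
fine_insert 0.76 [ 0.469 -0.04   0.078] [228. 213.]
fine_insert 0.17 [0.488 0.277 0.013] [186. 176.]
garlic 0.71 [ 0.446 -0.363  0.031] [291. 298.]
garlic 0.59 [ 0.454 -0.476  0.006] [322. 333.]
garlic 0.54 [ 0.548 -0.35   0.028] [316. 277.]
```

View pics/s4.png

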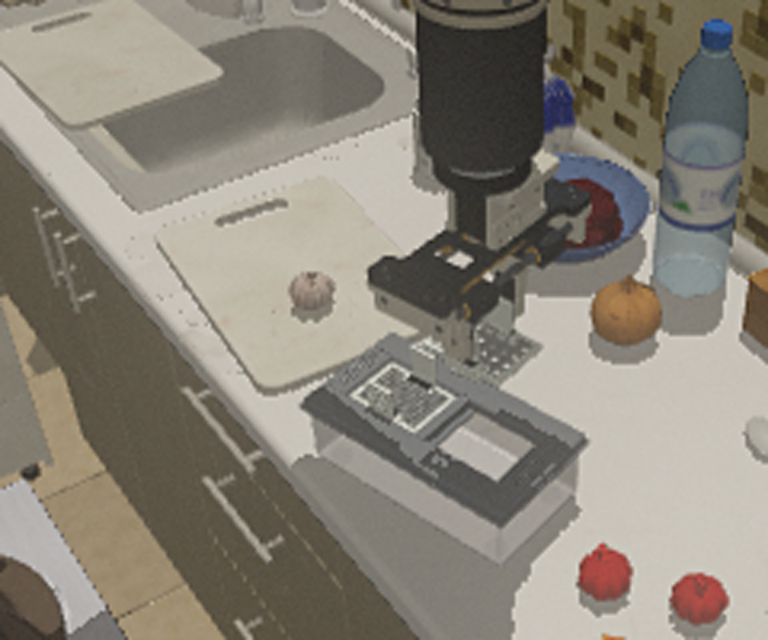

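The coarse insert hangs level in the gripper at (490,350), its well at (490,445) is empty, the fine insert sits at (405,395) and the garlic is on the board at (312,292).

```bash
python3 -c "
from station import arm
print(arm.job_done())"
```

```text
the job is handed in; nothing more can be done
None
```

I handed the job in at about 15 s with the garlic on the board and the coarse insert held squeezed and level about 11 cm above the dicer; the fine insert is still clipped in. The station gave no verdict.

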